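# Hold a bent-wood drawer pull on a drawer front for screwing

## Task

Lift the bent-wood drawer pull out of its open bending form, carry it to the drawer front that stands in the bench vise, and press both its feet flat on the marked face, level and centred over the two drilled screw holes. I will drive the screws from behind, so be my third hand: press straight on with a steady 10 N or so (5 to 16 N is fine, never above 25 N) and finish while still gripping the pull and pressing it there, without letting go. Leave everything else on the bench where it is.

Things in the scene. Friction and masses are not known exactly. Their poses are not given: they have to be found in the camera images.
- pull_mid (a point): Centre of the straight grip bar of the drawer pull (bar 84 mm long, 12 mm thick, pinched across its thickness), 13 mm below the bar's top edge. The pull is a hat-shaped bow of laminated wood, orange-brown with a pale stripe, 188 mm long, 26 mm wide, about 75 g, lying on edge in the form, as it is also held on the drawer front. x: level, across the bar towards the feet; y along the bar; z up.
- pull_seat (a point): On the pull: point midway between its two feet in the plane of their soles, half-way up, 40 mm in +x from the bar's centre; same axes. The feet are flat, 28 mm long, 26 mm wide, centred 80 mm either side of it along y. Between the bar and the plane of the soles is a 34 mm gap, open above and below.
- pull: The same pull as a whole; origin on its underside, 13 mm below the centre of the grip bar; same axes.
- form: Open bending form, plywood, screwed to the bench: base board 150 x 270 mm, 18 mm thick, the pull standing on it; cheeks 14 mm high on top surround feet, legs and bar ends with about 1.5 mm to spare: lift straight up. Over the bar's middle 68 mm both sides are free down to the base board and out to its edges. Origin: centre of underside; x as the pull's x; the bar's centre lies 20 mm in -x of it.
- vise: Bench-top twin-screw vise, dark wood, fixed to the bench; jaws 320 mm long, 75 mm high, lined with thick cork, the drawer front between them. Origin at bench height under the drawer front; x level, the direction to press (into the marked face); y along the jaws. The jaw on the marked side reaches 47 mm out in -x; its two handwheels, 276 mm apart, 96 mm out and 72 mm high.
- front: Drawer front, pale pine board 230 mm long, 16 mm thick, upright in the vise, top edge 160 mm above the bench. Origin 20 mm above the bench, mid-thickness; x points through it, into the marked face; y along it; z up. The cork lets it rock back when pressed, and it springs back: about 1 mm at the height of the holes for every 3.5 N.
- front_mark (a point): On the marked face: point midway between the two screw holes (5 mm, dark, each with a pencil cross whose upright line runs on over the board's top edge; 80 mm either side along y), 125 mm above the bench, 35 mm below the top edge. x points into the face, y along the board, z up. The pull's point between the feet belongs here, its x along this x.
- caul: Bystander: loose plywood plug of the form, 47 x 124 x 26 mm; origin on its underside.
- screw_dish: Bystander: round steel dish with a few screws in it, 84 mm across, 30 mm high; origin at the centre of its underside.
- glue: Bystander: yellow glue bottle, 60 mm across, 150 mm high; origin at the centre of its underside.
- jar: Bystander: glass jar with red lid, 72 mm across, 95 mm high; origin at the centre of its underside.
- twine: Bystander: green cone of twine, 64 mm across, 96 mm high; origin at the centre of its underside.
- knife: Bystander: knife with black handle, about 235 mm long along its x, lying flat; origin near its middle.

How it is judged:
By the outcome, as a careful person would: the job done as asked, in the order asked, and still so for the second after the job is handed in, while the arm keeps its last pose, push and grip.
It also fails if it takes over 51 s, if anything falls off the work surface, if the arm or the gripper's body presses on something with over 40 N, if the wrist force passes 120 N, or if a joint passes its speed limit or range.

## Robot

A 6-joint arm with a two-finger parallel gripper is mounted at the origin on the work surface. World frame = base frame: x ahead of the robot, y to its left, z up, the work surface at z = 0. Lengths are in mm, angles in rad, forces in N, time in s.
With the tool pointing down it reaches from about 275 to 1000 mm from the base axis. Payload 8.4 kg.
Tool frame: the origin (TCP) lies on the centre line of the jaws, within the pads' length; the fingertips stand r.tip_reach ahead of it and the grasp point (between the pads) lies 11 mm behind it (r.tip_reach is the distance from the TCP to the fingertips, in mm); z points along the fingers, y is the line along which they close (so a half turn about z gives the same grasp; the last joint's range is limited). The gripper opens to 85 mm and grips with 20 to 120 N. Pads are 22 mm wide; open, the fingers measure 114 mm over their backs; the gripper's body (76 mm by 85 mm) begins 54 mm behind the grasp point. The pads swing forward as they close: fully open they stand 13 mm farther back than shut.
Start: joints at [1.105, 0.353, 1.633, -0, 1.155, -0.002], TCP at [279.593, 558.978, 239.281] pointing down, gripper open.
Joint ranges: [-2.63, 2.63], [-0.92, 2.1], [0.06, 2.66], [-1.3, 4.44], [0, 2.69], [-3.02, 3.02]. Speed limits (rad/s): [2.22, 2.22, 2.79, 3.14, 3.14, 3.14].

## Interface

Orientations are given as [roll, pitch, yaw] about the fixed x, y, z axes, in that order (R = Rz(yaw) Ry(pitch) Rx(roll)).
In Python, from rig import r gives the robot as it stands.
- The arm moves only by the tool carry_out, never from a script. Its argument "targets" is a list of rows, each an object with "dp": the shift along the tool's x, y, z in mm, a list of three; "yaw": the turn about the tool's z in degrees. A call has 1 to 12 rows; each row is the pose to reach, as a shift and turn from the pose commanded when the call began, along the tool's axes at that moment; what a row does not reach only later rows make up. A row lasts 1/8 s, in which the tool goes at most 62.5 mm and 10.7 degrees, less where a joint would pass 70% of its speed; a pose out of reach is approached as far as the arm can. A call with a gripper value outside its range is refused whole. "fingers" is the opening, from -1 (shut) to 1 (fully open), so that 0 is half open, set as the call begins (left out, the last holds). The fingers move at their own pace and stop on an object; "grip_force" is the grip in N (left out, the last holds). Time passes only in rows, so rows that repeat a pose let the fingers close. It gives the time, the measured TCP pose, the force, the opening and the grip force at its end, in the units of the state.
- r.sense(): the state, without advancing time (a new reading comes with each control period).
- r.grab_frame(name): name is "scene" or "side" or "wrist"; returns the picture (384x512x3 uint8, red, green, blue); there is no depth.
- r.get_calibration(name): a dict with "fx", "fy", "cx", "cy" (pixels), "dist_coeffs" ([k1, k2, p1, p2, k3] as OpenCV has them; the pictures are not rectified), "rvec" (rotation vector, rad) and "tvec" (3), from world to camera coordinates, as OpenCV has them. Camera axes: x right, y down, z forward; pixel columns grow to the right and rows downward; lengths in mm; the calibration is good to about 2 mm. A picture is of the moment at which its call begins: read the wrist's pose just before it. get_calibration takes no time and is no camera call; for the wrist camera it gives the pose at the moment of the call.
- r.sign_off(): hands the job in; it is judged then, once.
The state is a dict: "clock": time; "qpos": joint angles; "qvel": joint speeds; "joint_efforts": joint torques, N m; "eef_pos": TCP position; "tcp_rot": TCP orientation; "contact_force": force on the tool from outside, world axes, zero at the start; "wrist_torque": the same for the moment, N m; "opening": opening from 0.0 (shut) to 1.0 (fully open); "grasp_force": force on a finger pad.
Only numpy, scipy, OpenCV 4.12 (cv2) and the standard library are available. Lean on these libraries where they do the work, as an engineer would, in place of code of your own. Each camera call takes 0.05 s, during which the arm holds its last target. There are 200 camera calls.

## Working session

There is one attempt and no reset: what is moved stays moved. The work goes in short steps, Python scripts to look and compute and a tool call to move; the robot and the scene stay as the last step left them, time stands still between calls to the robot, and variables do not carry over. Pictures are saved under pics/ and viewed, at most 10 in all, crops included, and the job is handed in when it is done.

Besides the shell and the picture viewer there is one more tool, called after ">>>" as a command line: name --argument value ..., lists and objects as JSON in quotes. carry_out: Moves the arm, as the interface text tells. Its arguments: {"type":"object","properties":{"targets":{"type":"array","items":{"type":"object","properties":{"dp":{"type":"array","items":{"type":"number"}},"yaw":{"type":"number"}}}},"fingers":{"type":"number"},"grip_force":{"type":"number"}},"required":["targets"]}

```bash
mkdir -p pics; ls
cat > h.py <<'E'
import numpy as np,cv2
from rig import r
def cal(n):
    c=r.get_calibration(n);K=np.array([[c['fx'],0,c['cx']],[0,c['fy'],c['cy']],[0,0,1]]);return K,np.array(c['dist_coeffs'],float),np.array(c['rvec'],float),np.array(c['tvec'],float)
def rays(c,px):
    K,d,rv,t=c;R=cv2.Rodrigues(rv)[0]
    u=cv2.undistortPoints(np.array(px,float).reshape(-1,1,2),K,d)[:,0]
    return -R.T@t.ravel(),np.c_[u,np.ones(len(u))]@R
def onz(c,px,z):
    o,d=rays(c,px);return o+d*((z-o[2])/d[:,2])[:,None]
def proj(c,P):
    K,d,rv,t=c;return cv2.projectPoints(np.array(P,float).reshape(-1,1,3),rv,t,K,d)[0][:,0]
def snap(n,f):
    c=cal(n);im=np.asarray(r.grab_frame(n))[:,:,::-1].copy();cv2.imwrite(f'pics/{f}.png',im);return c,im
E
python3 - <<'E'
from h import *
s=r.sense();print({k:np.round(v,3) for k,v in s.items()},r.tip_reach)
a=[]
for n in('scene','side','wrist'):
    c,im=snap(n,n+'0');o,_=rays(c,[[0,0]]);print(n,o.round(),c[0].round()[0]);a.append(im)
cv2.imwrite('pics/sc.png',cv2.resize(a[0],(800,600),interpolation=cv2.INTER_CUBIC))
cv2.imwrite('pics/si.png',cv2.resize(a[1],(800,600),interpolation=cv2.INTER_CUBIC))
E
```

```text
pics
{'clock': np.float64(0.0), 'qpos': array([ 1.105,  0.354,  1.634, -0.   ,  1.155, -0.002]), 'qvel': array([ 0.   ,  0.   ,  0.001, -0.002, -0.   , -0.002]), 'joint_efforts': array([ 0.0000e+00, -6.0524e+01, -3.4206e+01,  0.0000e+00,  9.0000e-03,
       -0.0000e+00]), 'eef_pos': array([279.39 , 558.557, 238.573]), 'tcp_rot': array([-3.14 ,  0.   ,  2.678]), 'contact_force': array([-0.314, -0.36 , -0.264]), 'wrist_torque': array([-0.01 , -0.018, -0.032]), 'grasp_force': np.float64(0.0), 'opening': np.float64(1.0)} 8.0
scene [1359.   89.  981.] [498.   0. 260.]
side [ 256. -861.  774.] [395.   0. 250.]
wrist [205. 596. 373.] [267.   0. 254.]
```

View pics/sc.png

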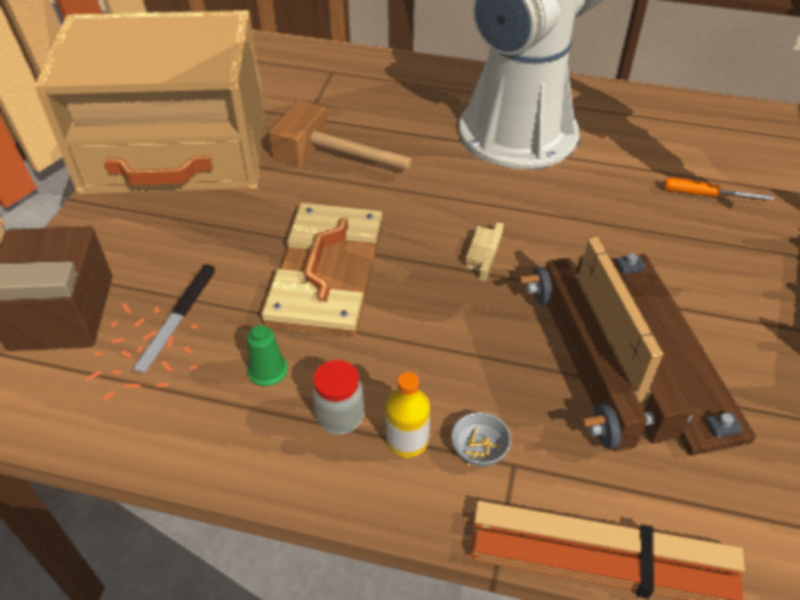

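View pics/si.png

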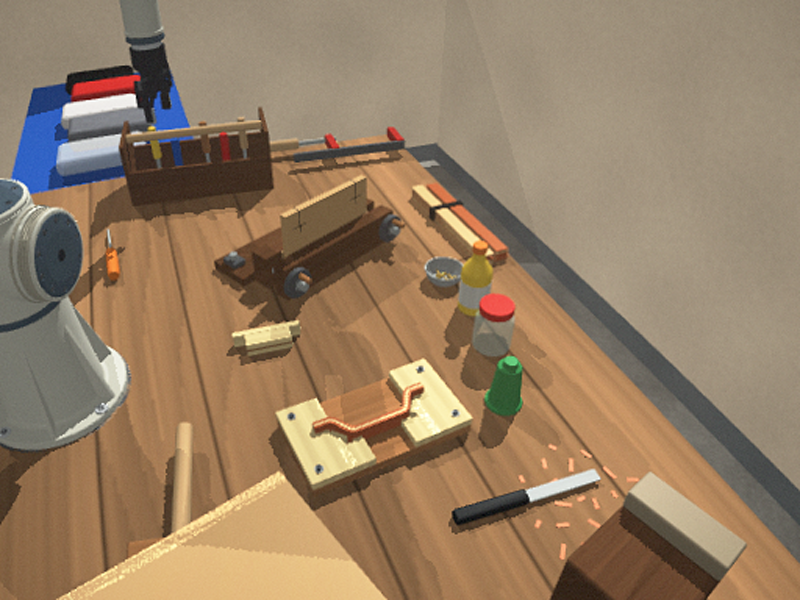

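The scene view shows the form at about (325,265) with the pull's feet on the +y side, and the vise and front at about (620,315). In the side view the marked face is visible, with crosses at about (298,222) and (357,192). Next I zoom in on these.

Run:
```python
from h import *
a=cv2.imread('pics/scene0.png');b=cv2.imread('pics/side0.png')
def cr(im,x,y,k=5):
    w,h=400//k,300//k
    return cv2.resize(im[y:y+h,x:x+w],(400,300),interpolation=cv2.INTER_CUBIC)
cv2.imwrite('pics/z1.png',np.vstack([np.hstack([cr(a,180,135),cr(a,355,148,4 if 0 else 3)]),np.hstack([cr(b,193,240),cr(b,170,112)])]))
for n,im,box in(('scene',a,(180,135,70,65)),('side',b,(193,240,90,50))):
    c=cal(n);x,y,w,h=box;hsv=cv2.cvtColor(im[y:y+h,x:x+w],cv2.COLOR_BGR2HSV)
    m=cv2.inRange(hsv,(3,150,110),(16,255,255));
    k,l,st,ce=cv2.connectedComponentsWithStats(m);i=1+st[1:,4].argmax();print(n,st[i])
    ys,xs=np.where(l==i);P=onz(c,np.c_[xs+x,ys+y],40)[:,:2]
    rc=cv2.minAreaRect(P.astype(np.float32));print(rc)
    cv2.imwrite(f'pics/m_{n}.png',(l==i)*255)
```

```text
scene [   0    5   61   53 1563]
((496.029052734375, -234.17054748535156), (166.64581298828125, 152.9970703125), 54.73023223876953)
side [  8   8  70  29 122]
((485.259765625, -267.843017578125), (188.02078247070312, 37.95018005371094), 5.604617118835449)[ WARN:0@0.625] global loadsave.cpp:1063 imwrite_ Unsupported depth image for selected encoder is fallbacked to CV_8U.
```

View pics/z1.png

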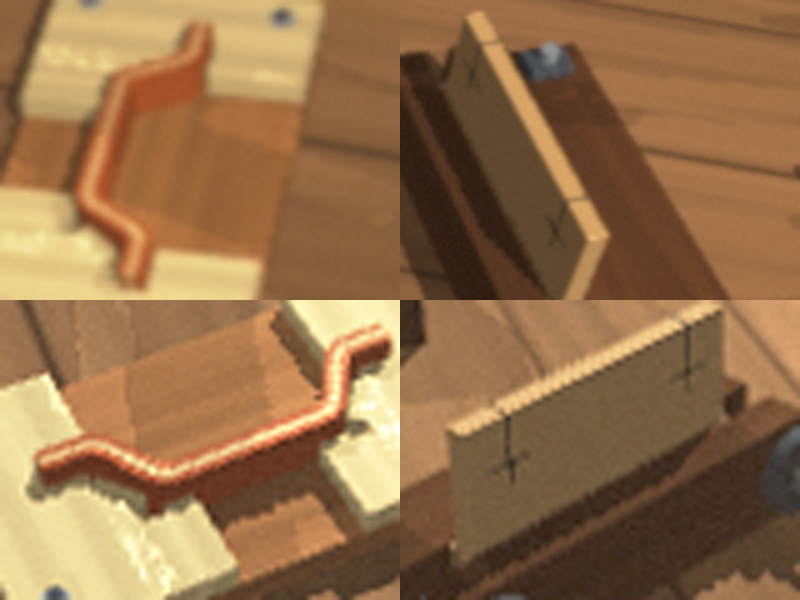

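Run:
```python
from h import *
cs,cd=cal('scene'),cal('side')
f=lambda p,o,k:(np.array(p,float)+.5)/k-.5+np.array(o)
A=f([[203,22],[120,85],[85,192],[133,285]],(180,135),5);B=f([[388,30],[330,108],[165,170],[40,160]],(193,240),5)
HA=f([[72,72],[157,229]],(355,148),3);HB=f([[112,165],[288,73]],(170,112),5)
TA=f([[83,42],[172,202]],(355,148),3);TB=f([[107,114],[288,20]],(170,112),5)
def tri(a,b):
    o1,d1=rays(cs,a);o2,d2=rays(cd,b);out=[]
    for u,v in zip(d1,d2):
        s=np.linalg.lstsq(np.c_[u,-v],o2-o1,rcond=None)[0];p,q=o1+s[0]*u,o2+s[1]*v;out.append(np.r_[(p+q)/2,np.linalg.norm(p-q)])
    return np.array(out)
for n,a,b,z in(('pull',A,B[[0,1,2,3]],44),('pull_swapped',A,B[::-1],44),('holes',HA,HB,125),('top',TA,TB,160)):
    print(n,'\n',tri(a,b).round(1),'\n',onz(cs,a,z).round(1),'\n',onz(cd,b,z).round(1))
```

```text
pull 
 [[ 521.4 -256.1  124.4  101.8]
 [ 506.  -283.4   80.4   46.8]
 [ 469.2 -278.5    5.7   52.8]
 [ 446.3 -236.2  -49.   121.4]] 
 [[ 389.3 -255.5   44. ]
 [ 448.4 -284.5   44. ]
 [ 529.  -277.3   44. ]
 [ 584.6 -233.3   44. ]] 
 [[ 579.5 -239.6   44. ]
 [ 531.6 -277.    44. ]
 [ 443.9 -284.4   44. ]
 [ 390.7 -257.6   44. ]]
pull_swapped 
 [[ 390.1 -256.2   43.6    2.2]
 [ 445.2 -284.4   42.2    3. ]
 [ 530.7 -277.2   45.2    1.4]
 [ 581.3 -235.2   39.4    1.1]] 
 [[ 389.3 -255.5   44. ]
 [ 448.4 -284.5   44. ]
 [ 529.  -277.3   44. ]
 [ 584.6 -233.3   44. ]] 
 [[ 390.7 -257.6   44. ]
 [ 443.9 -284.4   44. ]
 [ 531.6 -277.    44. ]
 [ 579.5 -239.6   44. ]]
holes 
 [[494.1 172.5 125.    4.7]
 [636.4 245.9 123.5   3.9]] 
 [[491.3 173.9 125. ]
 [635.6 246.9 125. ]] 
 [[494.9 168.9 125. ]
 [636.  240.2 125. ]]
top 
 [[494.4 174.9 159.9   3.9]
 [639.1 249.1 160.2   1.4]] 
 [[492.1 176.  160. ]
 [638.1 249.6 160. ]] 
 [[494.9 171.6 160. ]
 [639.4 248.4 160. ]]
```

Stereo matches the given sizes: the bar centre is at about (488,-281) with z 44 on top. The holes are 160.3 mm apart at z ≈ 125. Moving above the form now.

>>> carry_out --targets '[{"dp":[-40,-47,0],"yaw":-3},{"dp":[-80,-94,0],"yaw":-7},{"dp":[-120,-141,0],"yaw":-10},{"dp":[-160,-188,0],"yaw":-13},{"dp":[-200,-235,0],"yaw":-16},{"dp":[-240,-282,0],"yaw":-19},{"dp":[-280,-329,0],"yaw":-22},{"dp":[-320,-376,0],"yaw":-25},{"dp":[-360,-423,0],"yaw":-28},{"dp":[-400,-470,0],"yaw":-30},{"dp":[-440,-517,0],"yaw":-32.1},{"dp":[-480,-564,0],"yaw":-32.1}]' --fingers 0 --grip_force 60

```text
clock: 1.65
eef_pos: [456.7, -162.3, 239.3]
tcp_rot: [3.142, 0.0, -3.045]
contact_force: [1.1, 0.8, 0.4]
opening: 0.5
grasp_force: 0.0
```

```bash
cat > d.py <<'E'
from h import *
from scipy.spatial.transform import Rotation as Ro
def st():
    s=r.sense();R=Ro.from_euler('xyz',s['tcp_rot']).as_matrix();p=np.array(s['eef_pos'])
    print('t',round(float(s['clock']),2),'p',p.round(1),'yaw',np.degrees(s['tcp_rot']).round(2),'F',np.round(s['contact_force'],1),'tq',np.round(s['wrist_torque'],2),'op',round(float(s['opening']),3),'g',round(float(s['grasp_force']),1),'q',np.round(s['qpos'],2),'tip',r.tip_reach)
    return p,R
def go(t):
    p,R=st();print('dp',(R.T@(np.array(t)-p)).round(1))
E
python3 -c "
from d import *
go((488,-281,170))"
```

```text
t 1.65 p [ 456.7 -162.3  239.3] yaw [ 1.8000e+02  2.0000e-02 -1.7447e+02] F [1.1 0.8 0.4] tq [ 0.02 -0.05 -0.03] op 0.5 g 0.0 q [-0.34  0.13  1.93  0.    1.08 -2.01] tip 8.0
dp [ -19.7 -121.1   69.3]
```

>>> carry_out --targets '[{"dp":[-7,-40,20]},{"dp":[-13,-80,45]},{"dp":[-20,-121,69]},{"dp":[-20,-121,69]},{"dp":[-20,-121,69]}]'

```text
schema error: expected keys dp, yaw
```

Run:
```python
from d import *
st();c,im=snap('wrist','w1')
print(proj(c,[[488,-281,44],[390,-256,44],[582,-237,44]]).round())
cv2.imwrite('pics/w1b.png',cv2.resize(im,(800,600),interpolation=cv2.INTER_CUBIC))
```

```text
t 1.65 p [ 456.7 -162.3  239.3] yaw [ 1.8000e+02  2.0000e-02 -1.7447e+02] F [1.1 0.8 0.4] tq [ 0.02 -0.05 -0.03] op 0.5 g 0.0 q [-0.34  0.13  1.93  0.    1.08 -2.01] tip 8.0
[[159. 187.]
 [179. 110.]
 [192. 254.]]
```

View pics/w1b.png

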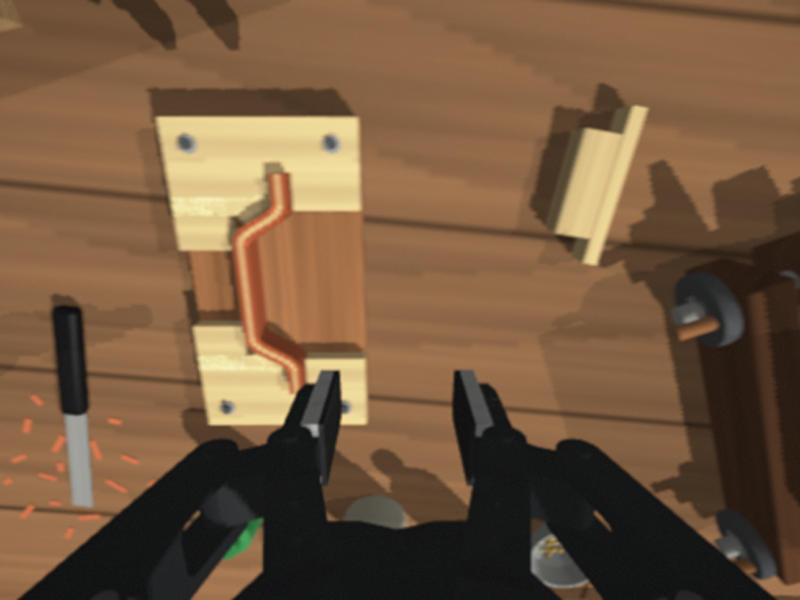

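The wrist view shows the bar stripe running from (240,243) to (255,335) and the pull ends at (278,175) and (297,390), which agrees with the prediction. I'll move over the bar.

>>> carry_out --targets '[{"dp":[-7,-40,20],"yaw":0},{"dp":[-13,-80,45],"yaw":0},{"dp":[-20,-121,69],"yaw":0},{"dp":[-20,-121,69],"yaw":0},{"dp":[-20,-121,69],"yaw":0}]'

```text
clock: 2.33
eef_pos: [487.7, -278.3, 170.1]
tcp_rot: [3.141, -0.001, -3.046]
contact_force: [0.2, -0.3, -0.1]
opening: 0.499
grasp_force: 0.0
```

Run:
```python
from d import *
st();c,im=snap('wrist','w2')
hsv=cv2.cvtColor(im,cv2.COLOR_BGR2HSV)
cv2.imwrite('pics/w2b.png',cv2.resize(im,(800,600),interpolation=cv2.INTER_CUBIC))
print(proj(c,[[488,-281,44],[390,-256,44],[582,-237,44]]).round())
```

```text
t 2.33 p [ 487.7 -278.3  170.1] yaw [ 1.7995e+02 -5.0000e-02 -1.7451e+02] F [ 0.2 -0.3 -0.1] tq [-0.02  0.02 -0.02] op 0.499 g 0.0 q [-0.52  0.33  1.83  0.    0.98 -2.19] tip 8.0
[[250. 190.]
 [288.  90.]
 [281. 271.]]
```

View pics/w2b.png

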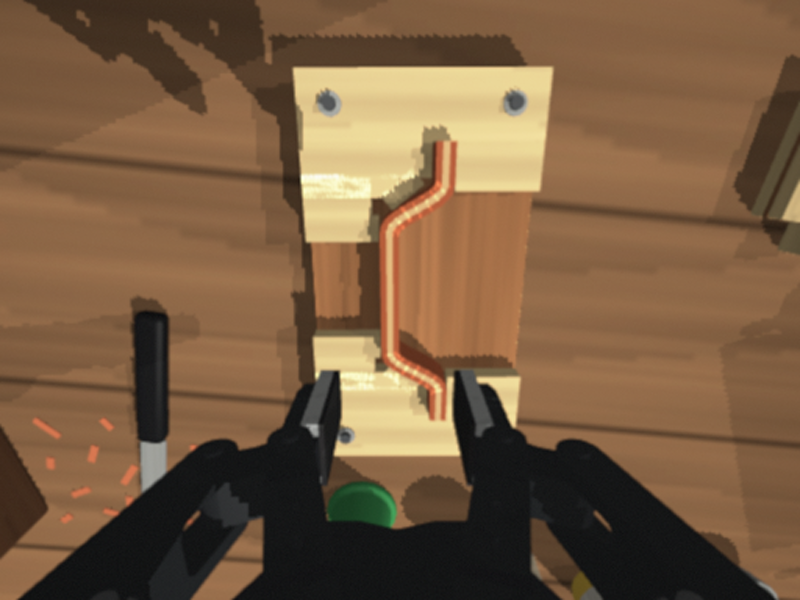

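The wrist view shows the bar's stripe from (390,228) to (391,352), with ends at (447,142) and (437,418).

Run:
```python
from d import *
c=cal('wrist');f=lambda p:(np.array(p,float)+.5)*.64-.5
P=onz(c,f([[390,228],[391,352],[447,142],[437,418]]),44);print(P.round(1))
for a,b in((0,1),(2,3)):
    v=P[a]-P[b];print(np.hypot(*v[:2]),np.degrees(np.arctan2(v[1],v[0])),((P[a]+P[b])/2).round(1))
go((488,-281,60))
```

```text
[[ 444.1 -285.9   44. ]
 [ 528.4 -277.4   44. ]
 [ 391.3 -257.4   44. ]
 [ 577.7 -239.2   44. ]]
84.777438623257 -174.23540664121376 [ 486.3 -281.6   44. ]
187.34374530918944 -174.3982037070012 [ 484.5 -248.3   44. ]
t 2.38 p [ 488.  -278.   170.6] yaw [ 179.98   -0.   -174.47] F [-0.5 -1.2  0.7] tq [-0.01 -0.01  0.04] op 0.502 g 0.0 q [-0.52  0.33  1.83  0.    0.98 -2.19] tip 8.0
dp [  0.3  -3.  110.6]
```

>>> carry_out --targets '[{"dp":[0.5,-3.3,40],"yaw":-0.2},{"dp":[0.5,-3.3,80],"yaw":-0.2},{"dp":[0.5,-3.3,110],"yaw":-0.2},{"dp":[0.5,-3.3,122],"yaw":-0.2},{"dp":[0.5,-3.3,128],"yaw":-0.2},{"dp":[0.5,-3.3,132],"yaw":-0.2},{"dp":[0.5,-3.3,132],"yaw":-0.2},{"dp":[0.5,-3.3,132],"yaw":-0.2}]' --fingers -0.4

```text
clock: 3.38
eef_pos: [488.4, -282.2, 38.9]
tcp_rot: [-3.141, 0.001, -3.042]
contact_force: [-0.9, -0.5, -0.9]
opening: 0.301
grasp_force: 0.0
```

Run:
```python
from d import *
go((487.3,-281.3,29))
c,im=snap('wrist','w3')
a=cv2.resize(im[150:342,200:392-40],(475,600),interpolation=cv2.INTER_CUBIC)
cv2.imwrite('pics/w3b.png',a)
```

```text
t 3.38 p [ 488.4 -282.2   38.9] yaw [-1.7996e+02  5.0000e-02 -1.7427e+02] F [-0.9 -0.5 -0.9] tq [-0.01 -0.06  0.03] op 0.301 g 0.0 q [-0.53  0.52  1.9  -0.    0.71 -2.2 ] tip 8.0
dp [1.  1.1 9.9]
```

View pics/w3b.png

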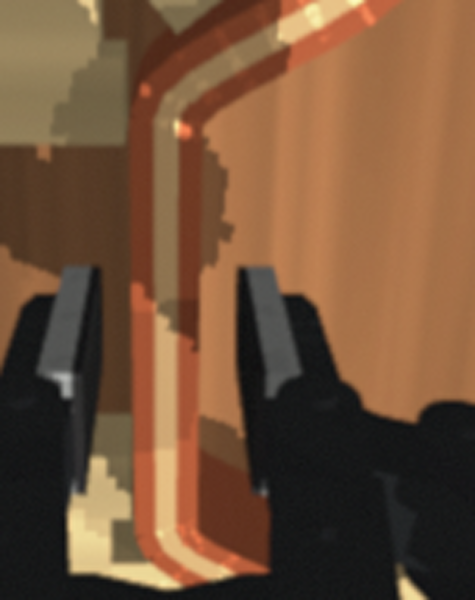

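The bar (columns 133–200) sits centred between the pads (100 and 238). I'll lower and close.

>>> carry_out --targets '[{"dp":[0,0,5],"yaw":0},{"dp":[0,0,8],"yaw":0},{"dp":[0,0,8],"yaw":0}]'

```text
clock: 3.8
eef_pos: [487.7, -281.9, 29.9]
tcp_rot: [3.141, -0.001, -3.042]
contact_force: [-0.3, 0.5, 0.0]
opening: 0.299
grasp_force: 0.0
```

>>> carry_out --targets '[{"dp":[0,0,0],"yaw":0},{"dp":[0,0,0],"yaw":0},{"dp":[0,0,0],"yaw":0},{"dp":[0,0,0],"yaw":0}]' --fingers -1 --grip_force 60

```text
clock: 4.3
eef_pos: [488.0, -282.0, 30.3]
tcp_rot: [-3.142, 0.0, -3.042]
contact_force: [-0.2, -0.2, 1.3]
opening: 0.124
grasp_force: 58.6
```

```bash
python3 -c "
from d import *
st()"
```

```text
t 4.3 p [ 488.  -282.    30.3] yaw [-179.99    0.   -174.27] F [-0.2 -0.2  1.3] tq [-0.03  0.06 -0.07] op 0.124 g 58.6 q [-0.53  0.54  1.91 -0.    0.7  -2.2 ] tip 8.0
```

>>> carry_out --targets '[{"dp":[0,0,-6],"yaw":0},{"dp":[0,0,-18],"yaw":0},{"dp":[0,0,-36],"yaw":0},{"dp":[0,0,-60],"yaw":0},{"dp":[0,0,-90],"yaw":0},{"dp":[0,0,-120],"yaw":0},{"dp":[0,0,-150],"yaw":0},{"dp":[0,0,-170],"yaw":0},{"dp":[0,0,-175],"yaw":0},{"dp":[0,0,-175],"yaw":0}]'

```text
clock: 5.55
eef_pos: [487.9, -282.0, 205.7]
tcp_rot: [-3.141, 0.001, -3.042]
contact_force: [-0.2, 0.2, -1.4]
opening: 0.125
grasp_force: 58.5
```

Run:
```python
from d import *
x=np.array([-np.sin(np.radians(27.1)),np.cos(np.radians(27.1)),0])
go(np.array([565,209,0])-x*110+[0,0,205])
```

```text
t 5.55 p [ 487.9 -282.   205.7] yaw [-1.7997e+02  3.0000e-02 -1.7427e+02] F [-0.2  0.2 -1.4] tq [0.   0.01 0.01] op 0.125 g 58.5 q [-0.53  0.29  1.8  -0.    1.05 -2.2 ] tip 8.0
dp [-165.8  378.4    0.6]
```

>>> carry_out --targets '[{"dp":[-10,23,0],"yaw":-1},{"dp":[-27,62,0],"yaw":-3},{"dp":[-45,103,0],"yaw":-6},{"dp":[-63,144,0],"yaw":-9},{"dp":[-81,185,0],"yaw":-12},{"dp":[-99,226,0],"yaw":-15},{"dp":[-117,267,0],"yaw":-18},{"dp":[-135,308,0],"yaw":-20},{"dp":[-151,344,0],"yaw":-21.4},{"dp":[-161,367,0],"yaw":-21.4},{"dp":[-166,378,0],"yaw":-21.4},{"dp":[-166,378,0],"yaw":-21.4}]'

```text
clock: 7.05
eef_pos: [615.3, 110.5, 204.9]
tcp_rot: [-3.142, -0.001, -2.668]
contact_force: [0.2, -1.0, -0.8]
opening: 0.129
grasp_force: 58.5
```

>>> carry_out --targets '[{"dp":[0,0,0],"yaw":0},{"dp":[0,0,0],"yaw":0}]'

```text
clock: 7.3
eef_pos: [615.2, 109.6, 205.4]
tcp_rot: [-3.141, -0.0, -2.669]
contact_force: [0.7, -0.3, -0.9]
opening: 0.128
grasp_force: 58.5
```

Run:
```python
from d import *
st();ims=[]
for n in('scene','side','wrist'):
    c,im=snap(n,n+'4');ims.append((c,im));print(n,proj(c,[[564.5,208.8,125],[493.6,172,125],[636.3,245,125]]).round(1))
p=[np.hstack([0*ims[0][1][:300,:0]])]
def cr(im,x,y,k):
    w,h=400//k,300//k;return cv2.resize(im[y:y+h,x:x+w],(400,300),interpolation=cv2.INTER_CUBIC)
a,b,w=[i[1] for i in ims]
cv2.imwrite('pics/z4.png',np.vstack([np.hstack([cr(a,330,100,3),cr(b,150,85,3)]),cv2.resize(w[90:282],(800,300),interpolation=cv2.INTER_CUBIC)]))
```

```text
t 7.3 p [615.2 109.6 205.4] yaw [-1.7999e+02 -1.0000e-02 -1.5294e+02] F [ 0.7 -0.3 -0.9] tq [-0.04 -0.01  0.01] op 0.128 g 58.5 q [ 0.17  0.39  1.67 -0.    1.09 -1.87] tip 8.0
scene [[391.5 196.8]
 [377.8 172.2]
 [406.1 224.1]]
side [[209.6 134.5]
 [191.3 144.2]
 [226.8 125.5]]
wrist [[382.3 205.3]
 [398.2 107.5]
 [368.8 283.8]]
```

View pics/z4.png

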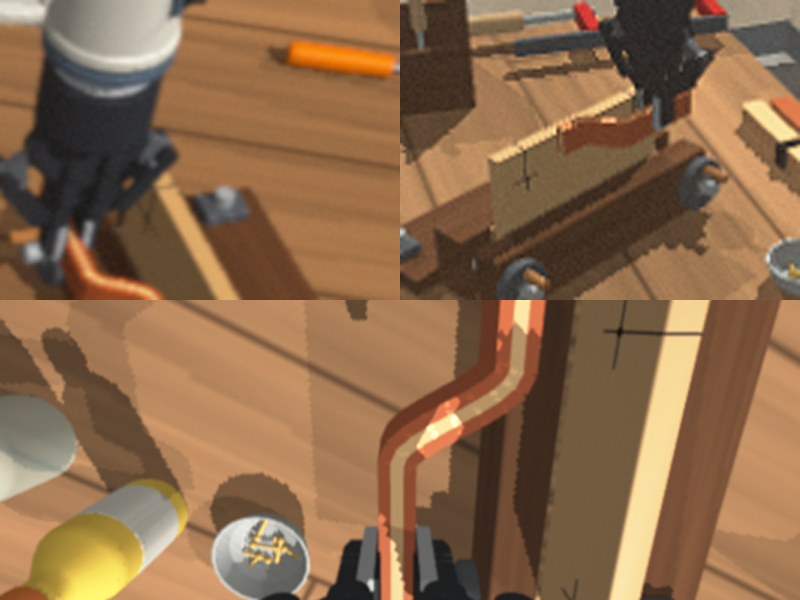

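The wrist view shows the pull held square, the far hole at crop (620,331) (image ≈ (396.5,109.5)), and the near cross at the lower edge. I'll get both holes and the pull's end numerically.

Run:
```python
from d import *
p,R=st();c=cal('wrist');im=cv2.imread('pics/wrist4.png');g=cv2.cvtColor(im,cv2.COLOR_BGR2GRAY)
for x,y in((397,109),(368,283)):
    w=g[y-14:y+15,x-14:x+15].astype(int);print(w.min(),np.median(w));ys,xs=np.where(w<w.min()+18);print(np.c_[xs+x-14,ys+y-14].mean(0),len(xs),xs.std(),ys.std())
    print(onz(c,[np.c_[xs+x-14,ys+y-14].mean(0)],125).round(1))
o=cv2.resize(im[:384,180:436],(400,600),interpolation=cv2.INTER_CUBIC)
cv2.imwrite('pics/z5.png',o)
```

```text
t 7.45 p [615.4 110.1 205.4] yaw [-180.      0.   -152.92] F [ 0.5  0.6 -1.6] tq [ 0.03 -0.03  0.01] op 0.125 g 58.5 q [ 0.17  0.39  1.67 -0.    1.09 -1.87] tip 8.0
14 93.0
[396.25  109.875] 8 0.6614378277661477 1.165922381636102
[[495.7 171.9 125. ]]
28 94.0
[358.31111111 294.04444444] 45 3.7524642109313966 3.5836390911756815
[[650.7 243.  125. ]]
```

View pics/z5.png

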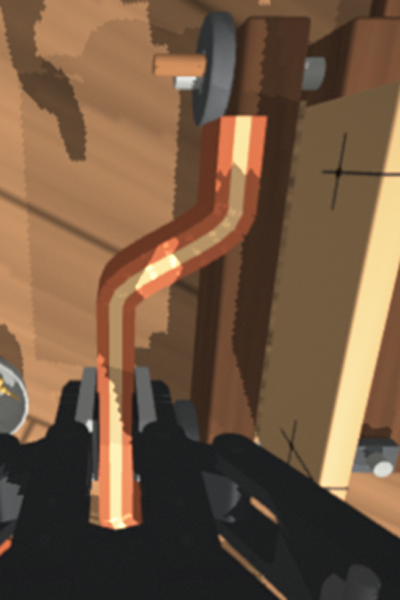

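The wrist view shows the pull's far end at (243,116), the far hole at (340,172) and the near cross partly hidden around (293,450). Its top-edge pencil mark is at about (345,488).

Run:
```python
from d import *
p,R=st();c=cal('wrist');f=lambda q:(np.array(q,float)+.5)/1.5625-.5+[180,0]
print('end',onz(c,f([[220,116],[243,116],[265,117]]),p[2]+13.7).round(1))
print('topmark',onz(c,f([[345,488]]),160).round(1),'hole?',onz(c,f([[293,450],[293,440]]),125).round(1))
pr=proj(c,[[494.4,174,160],[639,249,160],[636.3,245,125],[494.5,172,125]]);print(((pr-[180,0])*1.5625).round())
# expected pull end & mid from tcp
x=np.r_[-np.sin(np.radians(27.1)),np.cos(np.radians(27.1)),0];y=np.r_[-np.cos(np.radians(27.1)),-np.sin(np.radians(27.1)),0]
for t in(0,):
    m=p+[0,0,.7];print('exp end stripe',(m+34*x+94*y+[0,0,13]).round(1))
im=cv2.imread('pics/wrist4.png');g=im[270:325,355:410].mean(2).astype(int)
print('\n'.join(''.join('#' if v<45 else '+' if v<70 else '.' for v in row) for row in g))
```

```text
t 7.45 p [615.4 110.1 205.4] yaw [-180.      0.   -152.92] F [ 0.5  0.6 -1.6] tq [ 0.03 -0.03  0.01] op 0.125 g 58.5 q [ 0.17  0.39  1.67 -0.    1.09 -1.87] tip 8.0
end [[518.3  92.1 219.1]
 [515.5  97.5 219.1]
 [513.1 102.8 219.1]]
topmark [[631.8 256.6 160. ]] hole? [[640.7 246.6 125. ]
 [634.7 242.4 125. ]]
[[387. 173.]
 [325. 492.]
 [295. 443.]
 [340. 169.]]
exp end stripe [516.2  97.5 219.1]
.............++........................................
.............++........................................
.............+.........................................
.............+.........................................
.............+.........................................
.....+.......+.........................................
.....++.....++.........................................
......+.....++.........................................
......++....+..........................................
.......++...+..........................................
........+...+..........................................
........++.++..........................................
.........++++...............
[... 1679 characters left out ...]
###+........................
#################################+.....................
##################################+....................
###################################+...................
####################################+..................
######################################+................
########################################...............
#########################################+.............
###########################################+...........
############################################++.........
##############################################+........
################################################+......
#################################################+.....
```

Run:
```python
from d import *
p,R=st();c=cal('wrist')
H=onz(c,[[396.25,109.9],[366,285]],125);v=H[1]-H[0];print(H.round(1),np.hypot(*v[:2]),np.degrees(np.arctan2(v[1],v[0])),H.mean(0))
```

```text
t 7.45 p [615.4 110.1 205.4] yaw [-180.      0.   -152.92] F [ 0.5  0.6 -1.6] tq [ 0.03 -0.03  0.01] op 0.125 g 58.5 q [ 0.17  0.39  1.67 -0.    1.09 -1.87] tip 8.0
[[495.7 171.9 125. ]
 [638.6 243.6 125. ]] 159.87104162559012 26.63020255941116 [567.17034727 207.7574381  125.        ]
```

Run:
```python
from d import *
a=np.radians(26.8);x=np.r_[-np.sin(a),np.cos(a),0];e=np.r_[np.cos(a),np.sin(a),0]
go(np.r_[566.4,208.2,124.3]-65*x+.6*e)
```

```text
t 7.45 p [615.4 110.1 205.4] yaw [-180.      0.   -152.92] F [ 0.5  0.6 -1.6] tq [ 0.03 -0.03  0.01] op 0.125 g 58.5 q [ 0.17  0.39  1.67 -0.    1.09 -1.87] tip 8.0
dp [-1.4 44.7 81.1]
```

>>> carry_out --targets '[{"dp":[-1.4,0,15],"yaw":0.3},{"dp":[-1.4,0,40],"yaw":0.3},{"dp":[-1.4,0,65],"yaw":0.3},{"dp":[-1.4,8,78],"yaw":0.3},{"dp":[-1.4,22,81],"yaw":0.3},{"dp":[-1.4,36,81],"yaw":0.3},{"dp":[-1.4,44.7,81],"yaw":0.3},{"dp":[-1.4,44.7,81],"yaw":0.3},{"dp":[-1.4,44.7,81],"yaw":0.3}]'

```text
clock: 8.57
eef_pos: [596.6, 151.1, 124.7]
tcp_rot: [-3.141, 0.001, -2.673]
contact_force: [-0.5, 0.8, -0.2]
opening: 0.124
grasp_force: 58.6
```

Run:
```python
from d import *
st();c,im=snap('wrist','w6')
print(proj(c,[[566.4,208.2,125],[495.5,172,125],[637.5,244,125]]).round(1))
cv2.imwrite('pics/w6b.png',cv2.resize(im[:,160:416],(400,600),interpolation=cv2.INTER_CUBIC))
b,s=snap('side','s6');w=cv2.resize(s[100:180,160:266],(795,600),interpolation=cv2.INTER_CUBIC)
l=cv2.imread('pics/w6b.png');cv2.imwrite('pics/z6.png',np.hstack([l,w[:,200:600]]))
```

```text
t 8.57 p [596.6 151.1 124.7] yaw [-1.7998e+02  4.0000e-02 -1.5316e+02] F [-0.5  0.8 -0.2] tq [-0.   -0.02 -0.03] op 0.124 g 58.6 q [ 0.25  0.46  1.75 -0.    0.93 -1.79] tip 8.0
[[365.2 254.7]
 [387.4 108.7]
 [349.1 359.1]]
```

View pics/z6.png

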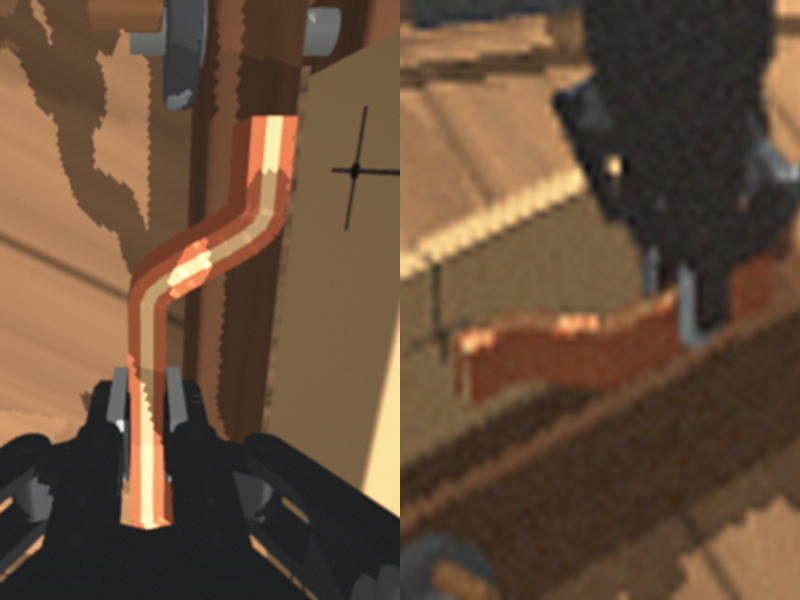

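The wrist view shows the far hole at (355,171) and the pull's end at (274,115). The gap to the face is about 25 mm.

Run:
```python
from d import *
p,R=st();c=cal('wrist');f=lambda q:(np.array(q,float)+.5)/1.5625-.5+[160,0]
im=cv2.imread('pics/wrist4.png' if 0 else 'pics/w6.png');g=im[95:125,375:405].mean(2);ys,xs=np.where(g<g.min()+20);hp=np.r_[xs.mean()+375,ys.mean()+95]
h=onz(c,[hp],125)[0];E=onz(c,f([[252,115],[274,115],[297,115]]),p[2]+13.7)
a=np.radians(26.8);x=np.r_[-np.sin(a),np.cos(a),0];e=np.r_[np.cos(a),np.sin(a),0]
print(hp,h.round(1),E.round(1));print('along',(h-E)@e,'gap',(h-E[2])@x)
# board face top edge visible? fit hole->mark
print('mid hole est',(h+80*e).round(1),'pull mid est',(E[1]+94*e-34*x).round(1))
```

```text
t 8.68 p [596.6 150.8 124.5] yaw [-1.7999e+02  3.0000e-02 -1.5319e+02] F [-0.  -0.2 -0.8] tq [-0.03  0.01  0.02] op 0.121 g 58.6 q [ 0.25  0.46  1.75 -0.    0.93 -1.79] tip 8.0
[386.8        109.14285714] [495.8 171.5 125. ] [[499.1 133.3 138.2]
 [496.5 138.5 138.2]
 [493.8 143.9 138.2]]
along [14.28936962 14.2831384  14.27406218] gap 23.720268351550118
mid hole est [567.2 207.6 125. ] pull mid est [595.7 150.5 138.2]
```

>>> carry_out --targets '[{"dp":[-0.3,5,0.2],"yaw":0},{"dp":[-0.3,12,0.2],"yaw":0},{"dp":[-0.3,17,0.2],"yaw":0},{"dp":[-0.3,20,0.2],"yaw":0},{"dp":[-0.3,21,0.2],"yaw":0},{"dp":[-0.3,22,0.2],"yaw":0},{"dp":[-0.3,22,0.2],"yaw":0}]'

```text
clock: 9.55
eef_pos: [586.6, 170.8, 124.1]
tcp_rot: [-3.142, 0.0, -2.673]
contact_force: [-0.5, -0.2, -0.1]
opening: 0.131
grasp_force: 58.6
```

>>> carry_out --targets '[{"dp":[0,0.7,0],"yaw":0},{"dp":[0,1.3,0],"yaw":0},{"dp":[0,2,0],"yaw":0},{"dp":[0,2,0],"yaw":0}]'

```text
clock: 10.05
eef_pos: [585.7, 172.4, 124.1]
tcp_rot: [-3.141, -0.0, -2.673]
contact_force: [-0.2, -2.2, -0.0]
opening: 0.126
grasp_force: 58.7
```

>>> carry_out --targets '[{"dp":[0,0.5,0],"yaw":0},{"dp":[0,1,0],"yaw":0},{"dp":[0,1,0],"yaw":0},{"dp":[0,1,0],"yaw":0}]'

```text
clock: 10.55
eef_pos: [585.3, 173.1, 124.1]
tcp_rot: [-3.141, -0.0, -2.673]
contact_force: [0.3, -4.9, -0.3]
opening: 0.126
grasp_force: 58.8
```

```bash
cat > f.py <<'E'
from d import *
import sys
st();F=[];T=[]
for i in range(4):
    s=r.sense();F.append(s['contact_force']);T.append(s['wrist_torque']);r.grab_frame('wrist')
F=np.mean(F,0);T=np.mean(T,0);a=np.radians(26.8);x=np.r_[-np.sin(a),np.cos(a),0];e=np.r_[np.cos(a),np.sin(a),0]
print('press',-F@x,'along',F@e,'z',F[2],'T x,e,z',T@x,T@e,T[2])
E
python3 f.py
```

```text
t 10.55 p [585.3 173.1 124.1] yaw [-1.7997e+02 -1.0000e-02 -1.5317e+02] F [ 0.3 -4.9 -0.3] tq [-0.85 -0.14 -0.3 ] op 0.126 g 58.8 q [ 0.29  0.46  1.76 -0.    0.92 -1.75] tip 8.0
press 4.831718856536489 along -1.9808847340052846 z 0.39518394622286923 T x,e,z 0.27992452661430833 -0.8246276363589575 -0.2525171220019319
```

Only the +e foot bears so far: the moment is about -0.25 N·m, with the load about 60 mm off centre. I'll back off, turn slightly and press again.

>>> carry_out --targets '[{"dp":[0,-1.5,0],"yaw":0},{"dp":[0,-3,0],"yaw":0.4},{"dp":[0,-3,0],"yaw":0.6},{"dp":[0,-1,0],"yaw":0.6},{"dp":[0,0,0],"yaw":0.6},{"dp":[0,0.5,0],"yaw":0.6},{"dp":[0,0.5,0],"yaw":0.6},{"dp":[0,0.5,0],"yaw":0.6}]'

```text
clock: 11.75
eef_pos: [585.6, 173.5, 124.3]
tcp_rot: [-3.14, 0.001, -2.683]
contact_force: [3.7, -4.8, -0.6]
opening: 0.124
grasp_force: 58.7
```

```bash
python3 f.py
```

```text
t 11.75 p [585.6 173.5 124.3] yaw [-1.7993e+02  4.0000e-02 -1.5374e+02] F [ 3.7 -4.8 -0.6] tq [-0.87 -0.5   0.29] op 0.124 g 58.7 q [ 0.29  0.46  1.76 -0.    0.92 -1.74] tip 8.0
press 5.637329254739237 along 1.270359044118884 z -0.6958046326890737 T x,e,z -0.09904332789992891 -0.9915777653815341 0.2840397537477188
```

>>> carry_out --targets '[{"dp":[0,-1.5,0],"yaw":0},{"dp":[0,-3,0],"yaw":-0.2},{"dp":[0,-3,0],"yaw":-0.3},{"dp":[0,-1,0],"yaw":-0.3},{"dp":[0,0,0],"yaw":-0.3},{"dp":[0,0.7,0],"yaw":-0.3},{"dp":[0,1.2,0],"yaw":-0.3},{"dp":[0,1.2,0],"yaw":-0.3},{"dp":[0,1.2,0],"yaw":-0.3}]'

```text
clock: 13.08
eef_pos: [584.9, 173.9, 124.2]
tcp_rot: [-3.14, -0.0, -2.678]
contact_force: [2.5, -8.3, -0.0]
opening: 0.13
grasp_force: 59.0
```

```bash
python3 f.py
```

```text
t 13.07 p [584.9 173.9 124.2] yaw [-1.7989e+02 -2.0000e-02 -1.5345e+02] F [ 2.5 -8.3 -0. ] tq [-1.37 -0.43  0.04] op 0.13 g 59.0 q [ 0.29  0.46  1.76 -0.    0.92 -1.75] tip 8.0
press 8.266040438184376 along -1.8039661907842113 z 0.2729806985573901 T x,e,z 0.2710757232105875 -1.4244909553264584 0.022139738779020625
```

>>> carry_out --targets '[{"dp":[0,0.3,0],"yaw":0},{"dp":[0,0.6,0],"yaw":0},{"dp":[0,0.6,0],"yaw":0},{"dp":[0,0.6,0],"yaw":0}]'

```text
clock: 13.78
eef_pos: [584.7, 174.2, 124.3]
tcp_rot: [-3.139, -0.0, -2.678]
contact_force: [2.6, -9.0, 1.1]
opening: 0.122
grasp_force: 59.0
```

```bash
python3 f.py
python3 - <<'E'
from d import *
c,im=snap('wrist','w7');a,sc=snap('scene','sc7');b,s=snap('side','s7')
l=cv2.resize(im[:,160:416],(400,600),interpolation=cv2.INTER_CUBIC)
cv2.imwrite('pics/z7.png',np.hstack([l,np.vstack([cv2.resize(s[100:175,160:260],(400,300),interpolation=cv2.INTER_CUBIC),cv2.resize(sc[140:215,340:440],(400,300),interpolation=cv2.INTER_CUBIC)])]))
E
```

```text
t 13.78 p [584.7 174.2 124.3] yaw [-1.7986e+02 -1.0000e-02 -1.5345e+02] F [ 2.6 -9.   1.1] tq [-1.64 -0.45  0.05] op 0.122 g 59.0 q [ 0.29  0.46  1.76 -0.    0.92 -1.74] tip 8.0
press 9.845987212929316 along -1.5544557102433798 z 0.7607900369157349 T x,e,z 0.3504951200073164 -1.6727106622081596 0.011832482698734433
```

View pics/z7.png

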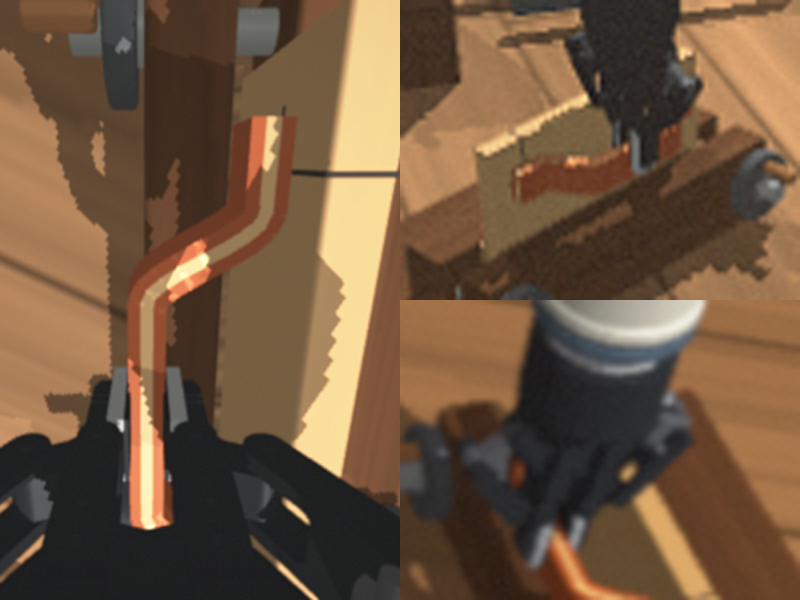

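The pull's foot lies on the face. The upright pencil line emerges at (296,172), and the foot's end is at (297,116). I'll check that distance, which should be 14 mm.

Run:
```python
from d import *
p,R=st();c=cal('wrist');f=lambda q:(np.array(q,float)+.5)/1.5625-.5+[160,0]
P=onz(c,f([[297,117],[297,172.5],[340,174],[300,172.5]]),p[2]+13.7);print(P.round(1),np.hypot(*(P[1]-P[0])[:2]))
im=cv2.imread('pics/w7.png');print((onz(c,f([[284,107]]),p[2]+.7)).round(1))
```

```text
t 14.12 p [584.8 174.2 124.3] yaw [-1.7986e+02 -1.0000e-02 -1.5344e+02] F [  2.8 -10.1   0.7] tq [-1.69 -0.49 -0.03] op 0.126 g 59.0 q [ 0.29  0.46  1.76 -0.    0.92 -1.74] tip 8.0
[[482.3 168.  138. ]
 [494.  175.7 138. ]
 [489.1 186.5 138. ]
 [493.7 176.5 138. ]] 14.040318375947644
[[478.8 166.4 125. ]]
```

```bash
python3 -c "
from rig import r
print(r.sign_off())"
```

```text
the job is handed in; nothing more can be done
None
```

I handed in the job with the arm still gripping the pull and pressing both feet on the marked face at about 10 N; the one screw hole I could check was centred under its foot to within about 1 mm.

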